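Rake a dropped spanner out from under a bench rack

TASK

A spanner has fallen into the low slot under the bench rack. Take the rake from its mat, reach in over the spanner, set the blade down behind it and drag it out until it lies on the worktop wholly in front of the jutting upper deck; then lay the rake back flat and lengthwise on its mat, as it lay before. Move the spanner with the rake only, never with the gripper, do not bang into the rack, and leave the bottles, jar, beaker and flask standing where they are.

Things in the scene. Friction and masses are not known exactly. Their poses are not given: they have to be found in the camera images.
- rack: Fixed bench rack, two white decks between aluminium side panels, 260 wide, 150 deep. Origin on the worktop below the middle of the lower deck's front edge; x points horizontally into the rack (mostly to the robot's right), z up; the front faces left. Under the lower deck (z 62 to 72) is a slot 62 mm high, 240 wide (y -120 to 120), open in front and behind.
- rack_overhang (a point): Middle of the lower front edge of the rack's upper deck (z 215 to 227, wire rail up to 245), which juts out 45 mm in front of the lower deck. To reach far under the lower deck with the rake, the hand must lean back, out of the front (along the rack's -x), 25 to 45 degrees from vertical, to pass this edge.
- rake: Loose rake, 155 long, 120 g, lying flat on the mat lengthwise. Origin on its underside, mid-length; x from grip to blade, z up. Black upright grip block at the rear (x -80 to -34, 14 wide, z 0 to 52), flat steel shank (22 wide, z 12 to 16), orange cross blade (x 70 to 75, 90 wide, z 0 to 16). It rests on block and blade, so lying flat its blade touches the surface.
- rake_grip (a point): Point in the grip block to hold the rake by: 57 mm behind the rake's origin, 34 mm above its underside; axes as the rake. Pinch the block across its 14 mm width (rake y); the fingers may lean in the rake's x-z plane.
- rake_blade (a point): Middle of the lower edge of the blade's rear face (the face that drags): 70 mm ahead of the rake's origin, at its underside; 127 mm ahead of rake_grip.
- spanner_mid (a point): Centre (2 mm up) of the dropped steel spanner, 135 long, 23 wide at the ends, 8 in the shaft, 4 thick, 45 g. It lies flat on the worktop in the slot, its length (y axis) within 15 degrees of the rack's y, its centre 45 to 65 mm behind the lower deck's front edge and up to 30 mm either side of the rack's middle.
- mat: Fixed green plastic tool mat on the worktop, 180 x 110 x 3 mm. Origin at the centre of its underside, x along its length, z up.
- amber_bottle_mid (a point): Brown bottle with black cap, 66 wide, 124 high, on the upper deck; its centre, half-way up. A bystander.
- clear_bottle_mid (a point): Clear bottle with white cap, 59 wide, 111 high, on the upper deck; its centre, half-way up. A bystander.
- jar_mid (a point): White lidded jar, 68 wide, 53 high, on the lower deck; its centre, half-way up. A bystander.
- beaker_mid (a point): Small clear beaker, 52 wide, 65 high, on the worktop beside the rack's front; its centre, half-way up. A bystander.
- flask_mid (a point): Small clear conical flask, 68 wide, 98 high, on the worktop left of the mat; its centre, half-way up. A bystander.

How it is judged:
On the way, in this order (a step that is already met when the one before it is completed fails the run):
1. the rake's blade is under the lower deck of the rack, with the spanner still there (x of rake_blade in the frame of rack above 0.03 m and y of rake_blade in the frame of rack between -0.12 and 0.12 m and height (world z) of rake_blade below 0.06 m and x of spanner_mid in the frame of rack above 0 m), for 0.1 s.
2. the spanner lies on the worktop with its centre more than 55 mm in front of the rack's front edge, while the rake is still in use off the mat (x of spanner_mid in the frame of rack below -0.055 m and height (world z) of spanner_mid below 0.012 m and horizontal distance between rake and mat above 0.08 m), for 0.1 s.
At the end, for the whole second after the job is handed in: The spanner lies flat on the worktop, its centre 55 to 300 mm in front of the rack's front edge (so clear of the 45 mm overhang); the rake lies flat, upright and at rest on the mat, its origin within 30 mm of the mat's centre along the mat and 25 mm across it, its length within 0.3 rad of the mat's (x of spanner_mid in the frame of rack between -0.3 and -0.055 m and height (world z) of spanner_mid between -0.005 and 0.008 m and linear speed of rake below 0.02 m/s and x of rake in the frame of mat between -0.03 and 0.03 m and y of rake in the frame of mat between -0.025 and 0.025 m and angle between the x axis of rake and the x axis of mat, either way round below 0.3 rad and angle between rake's own z axis and vertical below 0.06 rad and height (world z) of rake below 0.008 m); the robot touches nothing.
It fails at once if the gripper or arm touches the spanner (contact force between any of the fingers, the arm and spanner above 0.5 N).
It fails at once if the rack is struck with more than 20 N by the rake, gripper or arm (contact force between any of the fingers, the arm, rake and rack above 20 N).
It fails at once if a bottle, the jar, the beaker or the flask is moved more than 25 mm or tipped (distance of any of amber_bottle_mid, clear_bottle_mid, jar_mid, beaker_mid, flask_mid from where it was at the start of the episode above 0.025 m or angle between any of amber_bottle_mid, clear_bottle_mid, jar_mid, beaker_mid, flask_mid's own z axis and vertical above 0.3 rad).
It also fails if it takes over 64 s, if anything falls off the work surface, if the arm or the gripper's body presses on something with over 40 N, if the wrist force passes 120 N, or if a joint passes its speed limit or range.

ROBOT

A 7-joint arm with a two-finger parallel gripper is mounted at the origin on a cart in front of the work surface, level with it; the furniture and walls round the work are solid. World frame = base frame: x ahead of the robot, y to its left, z up, the work surface at z = 0. Lengths are in m, angles in rad, forces in N, time in s.
With the tool pointing down it reaches from about 0.35 to 0.9 m from the base axis. Payload 8.1 kg.
Tool frame: the origin (TCP) lies at the very end of the fingers, on their centre line; the grasp point (between the pads) lies behind it (env.grasp_offset is the z of the grasp point in the tool frame, in m); z points along the fingers, y is the line along which they close (so a half turn about z gives the same grasp; the last joint's range is limited). The gripper opens to 85 mm and grips with 20 to 120 N. Pads are 22 mm wide; open, the fingers measure 114 mm over their backs; the gripper's body (76 mm by 85 mm) begins 54 mm behind the grasp point. The pads swing forward as they close: fully open they stand 13 mm farther back than shut.
Start: joints at [1.018, 0.434, 0.025, 1.573, -0.012, 1.134, -0.075], TCP at [0.272, -0.563, 0.231] pointing down, gripper open.
Joint ranges: [-2.62, 2.62], [-0.44, 2.09], [-1.27, 1.32], [0.08, 2.57], [-1.32, 4.46], [0.12, 2], [-2.74, 2.74]. Speed limits (rad/s): [2.22, 2.22, 3.01, 3.01, 3.14, 3.14, 3.14].

INTERFACE

Orientations are given as a rotation vector (axis times angle).
In Python, from workcell import env, kinematics, camera gives the robot as it stands. Calls block until the motion is done:
- env.move_to(position, orientation): joint-space move of the TCP to a pose.
- env.move_straight(position, rotation=None, v=0.15): straight line of the TCP; rotation=None keeps the orientation; v is the mean speed in m/s.
- env.move_j(angles): joint-space move.
- env.set_gripper(opening, newtons=None): opening from 0.0 (shut) to 1.0 (fully open); newtons is the grip in N (None keeps the last); returns when the fingers have stopped.
- env.pause(seconds).
- kinematics.ik(position, orientation): joint angles nearest the present ones, or None.
- env.observe(): the state.
- camera(name): name is "scene" or "side" or "wrist"; returns a dict with "color" (384x512x3 uint8, red, green, blue), "fx", "fy", "cx", "cy" (pixels), "extrinsics" (4x4, takes a point from camera to world coordinates). Camera axes: x right, y up, looking along -z (the intrinsics and any distortion apply to the point x, -y, -z); pixel columns grow to the right and rows downward; lengths in m; the calibration is good to about 2 mm. A picture is of the moment at which its call begins. There is no depth.
A pose or a line that the arm cannot do raises env.MotionError and nothing moves.
- env.sign_off(): hands the job in; it is judged then, once.
The state is a dict: "time_s": time; "qpos": joint angles; "qd": joint speeds; "joint_torque": joint torques, N m; "tool_pos": TCP position; "ee_rot": TCP orientation; "force": force on the tool from outside, world axes, zero at the start; "wrist_torque": the same for the moment, N m; "opening": opening from 0.0 (shut) to 1.0 (fully open); "grip_force": force on a finger pad.
Only numpy, scipy, OpenCV 4.12 (cv2) and the standard library are available. Lean on these libraries where they do the work, as an engineer would, in place of code of your own. Each camera call takes 0.05 s, during which the arm holds its last target. There are 200 camera calls.

## Working session

There is one attempt and no reset: what is moved stays moved. The work goes in short steps, each a Python script; the robot and the scene stay as the last script left them, time stands still between calls to the robot, and variables do not carry over. Pictures are saved under pics/ and viewed, at most 10 in all, crops included, and the job is handed in when it is done.

```bash
ls; mkdir -p pics; python3 - <<'E'
from workcell import env, kinematics, camera
import cv2,numpy as np
for n in ["scene","side","wrist"]:
    c=camera(n); cv2.imwrite(f"pics/{n}0.png",c["color"][:,:,::-1]); print(n,c["fx"],c["fy"],c["cx"],c["cy"],[k for k in c],np.round(c["extrinsics"],3).tolist())
o=env.observe();print(o["tool_pos"],o["ee_rot"],o["time_s"],env.grasp_offset)
a=cv2.imread("pics/scene0.png");b=cv2.imread("pics/side0.png")
E
```

```text
pics
scene 493.1182980357595 493.1182980357595 253.10443731041408 185.32078966100266 ['color', 'fx', 'fy', 'cx', 'cy', 'extrinsics'] [[-0.961, 0.118, -0.248, 0.218], [-0.275, -0.401, 0.874, 1.397], [0.004, 0.908, 0.418, 0.807], [0.0, 0.0, 0.0, 1.0]]
side 408.81242772557584 408.81242772557584 255.6351463881819 196.8736948364922 ['color', 'fx', 'fy', 'cx', 'cy', 'extrinsics'] [[0.97, 0.2, -0.138, 0.438], [-0.242, 0.767, -0.594, -0.631], [-0.013, 0.61, 0.792, 1.109], [0.0, 0.0, 0.0, 1.0]]
wrist 339.3729806525307 339.3729806525307 260.56223352393255 194.9173307559958 ['color', 'fx', 'fy', 'cx', 'cy', 'extrinsics'] [[0.434, 0.854, 0.286, 0.345], [-0.901, 0.413, 0.136, -0.528], [-0.002, -0.316, 0.949, 0.373], [0.0, 0.0, 0.0, 1.0]]
[ 0.2715455  -0.56248756  0.23071758] [-3.06136351e+00 -7.00298754e-01  5.73130885e-04] 0.15 -0.0187
```

View pics/scene0.png

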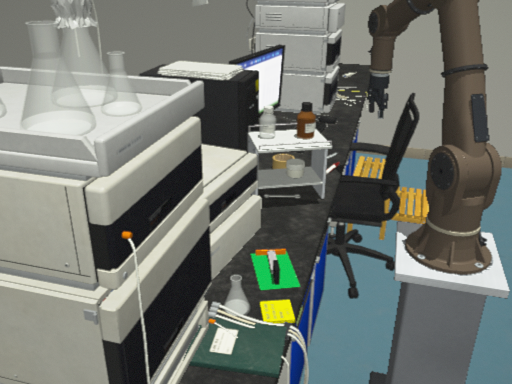

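View pics/side0.png

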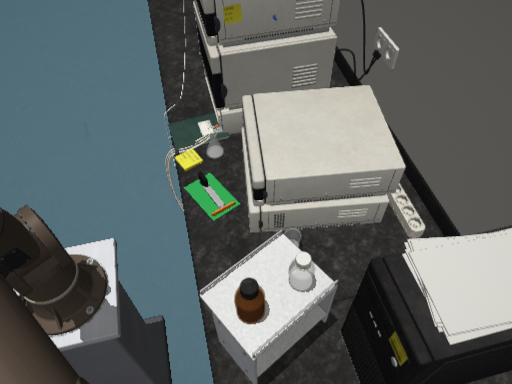

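The scene view shows the rack around (290,165), with the spanner in the slot near (283,196), the mat and rake near (273,268), and the flask at (237,295). The side view shows the upper deck from above. I'll zoom in on these next.

```bash
python3 - <<'E'
import cv2,numpy as np
a=cv2.imread("pics/scene0.png");b=cv2.imread("pics/side0.png")
z=lambda i,x,y,w,h,s:cv2.resize(i[y:y+h,x:x+w],None,fx=s,fy=s,interpolation=cv2.INTER_CUBIC)
cv2.imwrite("pics/c1.png",z(a,237,95,100,120,5))
cv2.imwrite("pics/c2.png",np.hstack([z(b,190,210,160,170,3.5)]))
for n,i in (("scene",a),("side",b)):
    h=cv2.cvtColor(i,cv2.COLOR_BGR2HSV)
    m=cv2.inRange(h,(50,150,80),(70,255,255)); 
    c=max(cv2.findContours(m,0,2)[0],key=cv2.contourArea); 
    hull=cv2.convexHull(c); print(n,cv2.approxPolyDP(hull,4,True)[:,0].tolist())
    m=cv2.inRange(h,(5,180,120),(20,255,255)); 
    for c in cv2.findContours(m,0,2)[0]:
        if cv2.contourArea(c)>15: print("or",cv2.minAreaRect(c),cv2.contourArea(c))
E
```

```text
scene [[268, 262], [287, 253], [299, 286], [273, 285]]
or ((280.0, 251.0), (4.0, 10.0), 90.0) 35.0
or ((261.5, 251.5), (5.0, 11.0), 90.0) 46.5
or ((126.5, 234.5), (7.0, 9.0), 90.0) 50.5
or ((418.0, 217.5), (11.180340766906738, 8.944272994995117), 26.56505012512207) 18.5
or ((424.7969970703125, 201.1382293701172), (4.6784868240356445, 22.088592529296875), 4.39870548248291) 20.0
or ((402.06982421875, 201.89434814453125), (7.080267429351807, 28.017009735107422), 2.4895529747009277) 84.5
or ((306.5, 115.0), (4.0, 11.0), 90.0) 18.0
side [[208, 173], [239, 203], [213, 220], [184, 187]]
or ((223.03167724609375, 208.05758666992188), (2.760080337524414, 25.059776306152344), 61.189208984375) 17.0
```

View pics/c1.png

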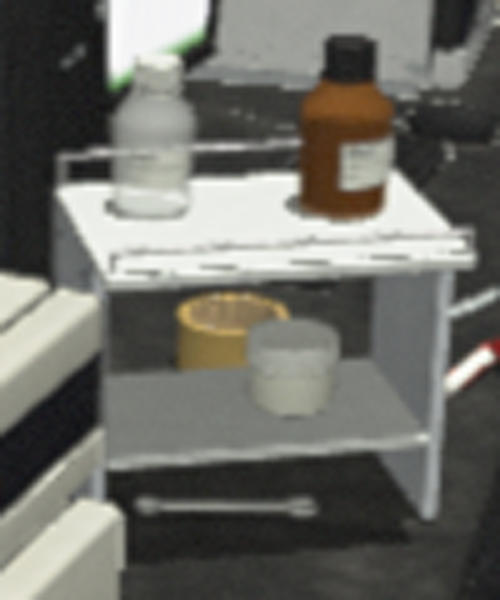

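View pics/c2.png

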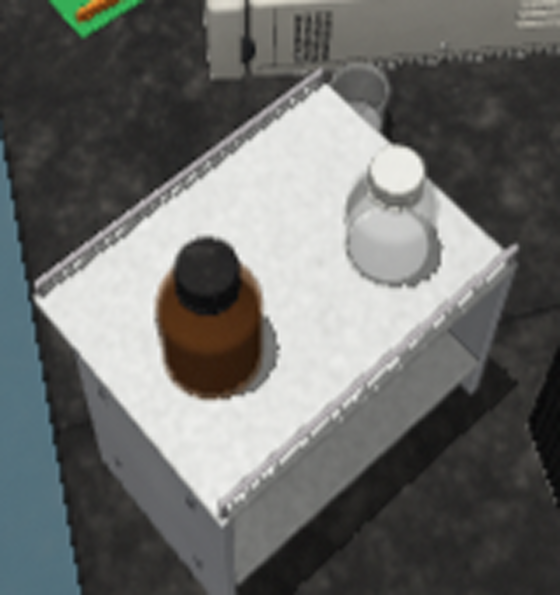

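The scene crop shows the spanner ends at about (266.6,196) and (297.4,196), and the lower deck's bottom front edge from (258,189) to (323,183). The side crop shows the upper-deck corners at (283,234), (201,295), (253,359) and (336,284), with the beaker behind the far front corner at about (293,237).

```bash
cat > h.py <<'E'
from workcell import env, kinematics, camera
import cv2,numpy as np
from scipy.spatial.transform import Rotation as R
def ray(c,p,z):
    E=c["extrinsics"]; d=E[:3,:3]@np.array([(p[0]-c["cx"])/c["fx"],-(p[1]-c["cy"])/c["fy"],-1]); o=E[:3,3]
    return o+d*(z-o[2])/d[2]
def proj(c,P):
    E=c["extrinsics"]; q=E[:3,:3].T@(np.asarray(P)-E[:3,3]); return np.array([c["cx"]-c["fx"]*q[0]/q[2],c["cy"]+c["fy"]*q[1]/q[2]])
E
python3 - <<'E'
from h import *
s=camera("scene");d=camera("side"); np.set_printoptions(precision=4,suppress=True)
print("mat side");
for p in [[208, 173], [239, 203], [213, 220], [184, 187]]: print(ray(d,p,.003))
print("mat scene");
for p in [[287, 253], [299, 286], [273, 285]]: print(ray(s,p,.003))
print("blade side",ray(d,(223,208),.016),"scene",[ray(s,p,.012) for p in [(256,251.5),(285.5,251)]])
print("deck top side")
for p in [(282.9,234.3),(200.9,294.9),(252.9,359.1),(335.7,284.3)]: print(ray(d,p,.227))
print("lower deck front bottom"); 
for p in [(258,189),(323,183)]: print(ray(s,p,.062))
print("foot R",ray(s,(322.6,198.6),0))
print("spanner",ray(s,(266.6,196),.003),ray(s,(297.4,196),.003))
print("beaker rim", ray(d,(293,232),.065), "upper deck front lower", [ray(s,p,.215) for p in [(258.5,152.3),(331.5,148.2)]])
E
```

```text
mat side
[0.4913 0.3468 0.003 ]
[0.5696 0.1879 0.003 ]
[0.4719 0.1414 0.003 ]
[0.3989 0.3043 0.003 ]
mat scene
[0.4636 0.1559 0.003 ]
[0.3971 0.3077 0.003 ]
[0.4657 0.323  0.003 ]
blade side [0.5123 0.1714 0.016 ] scene [array([0.5514, 0.1877, 0.012 ]), array([0.4675, 0.1603, 0.012 ])]
deck top side
[ 0.6294 -0.103   0.227 ]
[ 0.4003 -0.2137  0.227 ]
[ 0.4824 -0.3821  0.227 ]
[ 0.7098 -0.2657  0.227 ]
lower deck front bottom
[ 0.6346 -0.1344  0.062 ]
[ 0.4204 -0.2514  0.062 ]
foot R [ 0.4176 -0.2489 -0.    ]
spanner [ 0.6206 -0.2057  0.003 ] [ 0.5104 -0.2381  0.003 ]
beaker rim [ 0.6963 -0.0058  0.065 ] upper deck front lower [array([ 0.6247, -0.1001,  0.215 ]), array([ 0.3945, -0.2096,  0.215 ])]
```

```bash
cat >> h.py <<'E'
np.set_printoptions(precision=4,suppress=True)
GO=0.0187
SG=1
def pose(grip,ang,lean,sg=None):
    """TCP pose holding rake_grip at `grip` with rake x at yaw `ang`, hand leaning back by `lean`."""
    sg=SG if sg is None else sg
    d=np.array([np.cos(ang),np.sin(ang),0]); y=sg*np.array([-d[1],d[0],0])
    z=np.sin(lean)*d-np.cos(lean)*np.array([0,0,1])
    return np.asarray(grip)+GO*z, R.from_matrix(np.c_[np.cross(y,z),y,z]).as_rotvec()
RA=np.deg2rad(-63.5); RO=np.array([.532,-.195,0]); RX=np.array([np.cos(RA),np.sin(RA),0]); RY=np.array([-RX[1],RX[0],0])
E
python3 - <<'E'
from h import *
for sg in(1,-1):
  for lean in (25,35,40):
    l=np.deg2rad(lean)
    tests={"mat":pose([.4625,.293,.037],np.deg2rad(-68),l,sg),"matup":pose([.4625,.293,.137],np.deg2rad(-68),l,sg)}
    for bx in (.09,0,-.05,-.1,-.14): tests[f"b{bx}"]=pose(RO+RX*(bx-.127)+RY*.018+[0,0,.034],RA,l,sg)
    print(sg,lean,{k:(None if (q:=kinematics.ik(*v)) is None else np.round(q,1).tolist()) for k,v in tests.items()})
s=SG
for sg in (1,-1):
  p=pose([.475,.26,.28],np.deg2rad(-68),0,sg); q=kinematics.ik(*p); print(sg,q)
E
```

```text
1 25 {'mat': [-0.3, 0.9, -0.9, 1.8, 1.0, 1.3, -1.3], 'matup': [-0.2, 0.8, -1.1, 1.8, 0.9, 1.5, -1.2], 'b0.09': [-0.0, 0.6, -0.1, 2.2, 1.1, 0.5, -0.6], 'b0': [-0.2, 0.5, -0.1, 2.3, 1.1, 0.5, -0.8], 'b-0.05': [-0.3, 0.5, -0.1, 2.3, 1.1, 0.6, -0.9], 'b-0.1': [-0.3, 0.5, -0.3, 2.3, 1.1, 0.7, -1.0], 'b-0.14': [-0.3, 0.6, -0.4, 2.3, 1.1, 0.8, -1.1]}
1 35 {'mat': [-0.4, 1.0, -1.0, 1.8, 1.1, 1.6, -1.4], 'matup': [-0.3, 0.9, -1.1, 1.7, 1.0, 1.7, -1.3], 'b0.09': [-0.4, 0.6, 0.3, 2.3, 1.4, 0.4, -1.0], 'b0': [-0.4, 0.6, 0.0, 2.3, 1.3, 0.6, -1.2], 'b-0.05': [-0.4, 0.6, -0.2, 2.3, 1.3, 0.8, -1.2], 'b-0.1': [-0.3, 0.6, -0.4, 2.3, 1.2, 0.9, -1.3], 'b-0.14': [-0.3, 0.7, -0.6, 2.3, 1.2, 1.0, -1.4]}
1 40 {'mat': [-0.4, 1.0, -0.9, 1.7, 1.1, 1.6, -1.4], 'matup': [-0.4, 1.0, -1.1, 1.7, 1.1, 1.8, -1.4], 'b0.09': [-0.4, 0.7, 0.3, 2.3, 1.5, 0.5, -1.2], 'b0': [-0.4, 0.6, -0.1, 2.3, 1.4, 0.8, -1.3], 'b-0.05': [-0.4, 0.6, -0.3, 2.3, 1.3, 0.9, -1.3], 'b-0.1': [-0.3, 0.7, -0.5, 2.3, 1.3, 1.1, -1.4], 'b-0.14': [-0.2, 0.8, -0.8, 2.3, 1.3, 1.3, -1.5]}
-1 25 {'mat': [-0.2, 1.0, -1.1, 1.8, 1.1, 1.5, 1.8], 'matup': [-0
[... 368 characters left out ...]
 1.8], 'b0.09': [-0.1, 0.6, -0.2, 2.2, 1.5, 0.7, 2.1], 'b0': [0.4, 0.9, -1.1, 2.3, 1.5, 1.4, 1.9], 'b-0.05': [0.3, 0.9, -1.1, 2.3, 1.4, 1.4, 1.8], 'b-0.1': [0.1, 0.9, -1.1, 2.3, 1.4, 1.4, 1.7], 'b-0.14': [0.0, 0.9, -1.1, 2.3, 1.3, 1.4, 1.7]}
-1 40 {'mat': [-0.4, 1.1, -1.1, 1.7, 1.2, 1.8, 1.7], 'matup': [-0.4, 0.9, -1.1, 1.7, 1.1, 1.8, 1.8], 'b0.09': [-0.7, 0.7, 0.6, 2.3, 1.5, 0.3, 1.9], 'b0': [0.1, 0.8, -0.7, 2.3, 1.5, 1.2, 1.8], 'b-0.05': [-1.3, 1.0, 1.1, 2.4, -0.7, 0.2, -2.4], 'b-0.1': [0.1, 0.9, -1.1, 2.3, 1.4, 1.5, 1.7], 'b-0.14': [-0.0, 0.9, -1.1, 2.3, 1.3, 1.5, 1.6]}
1 [ 0.1782  0.5014 -1.1246  1.6736  0.4713  1.27   -0.659 ]
-1 [ 0.146   0.4734 -1.0598  1.6756  0.4323  1.2505  2.5186]
```

```bash
python3 - <<'E'
from h import *
o=env.observe(); env.move_straight([o["tool_pos"][0],o["tool_pos"][1],.5],v=.25)
env.move_to(*pose([.46,.27,.52],np.deg2rad(-68),0))
env.move_to(*pose([.47,.27,.28],np.deg2rad(-68),np.deg2rad(0)))
c=camera("wrist"); i=c["color"][:,:,::-1]; cv2.imwrite("pics/w1.png",i); np.save("w1.npy",c,allow_pickle=True)
o=env.observe();print(o["tool_pos"],o["time_s"])
h=cv2.cvtColor(np.ascontiguousarray(i),cv2.COLOR_BGR2HSV)
m=cv2.inRange(h,(50,120,60),(70,255,255)); k=max(cv2.findContours(m,0,2)[0],key=cv2.contourArea)
b=cv2.approxPolyDP(cv2.convexHull(k),5,True)[:,0]; print(b.tolist(),[ray(c,p,.003)[:2] for p in b])
m=cv2.inRange(h,(5,150,100),(20,255,255)); k=max(cv2.findContours(m,0,2)[0],key=cv2.contourArea)
r=cv2.boxPoints(cv2.minAreaRect(k)); print(r.tolist(),[ray(c,p,.019)[:2] for p in r])
E
```

```text
[0.4708 0.271  0.263 ] 5.4667
[[304, 164], [295, 148], [306, 97]] [array([0.5253, 0.278 ]), array([0.5073, 0.2918]), array([0.4953, 0.3501])]
[[225.87808227539062, 238.85162353515625], [226.05032348632812, 230.58438110351562], [296.1657409667969, 232.04510498046875], [295.9934997558594, 240.31234741210938]] [array([0.4706, 0.1567]), array([0.4669, 0.1674]), array([0.5485, 0.198 ]), array([0.5528, 0.1876])]
```

View pics/w1.png

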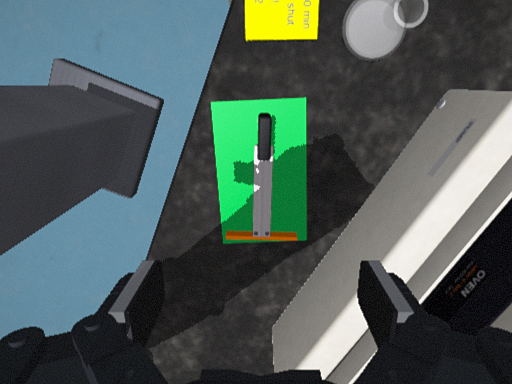

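The wrist view shows the block from (264,114) to (264,160), the blade along row 236 (columns 226–296), and the mat corners at (212,101), (306,97), (306,241) and (222,243). The oven box starts right of the line (445,90)–(275,330), with the flask at (375,25).

```bash
python3 - <<'E'
from h import *
c=np.load("w1.npy",allow_pickle=True).item()
M=[ray(c,p,.003)[:2] for p in [(212,101),(306,97),(306,241),(222,243)]]; print("mat",M,np.mean(M,0))
for a,b in((0,3),(1,2)): v=M[b]-M[a]; print(np.degrees(np.arctan2(v[1],v[0])),np.linalg.norm(v))
print("block rear top",ray(c,(264,115),.055),"front bot?",ray(c,(264,159),.055),ray(c,(264,159),.019))
print("shank/blade mid",ray(c,(261.3,236),.019), "shank at block",ray(c,(264,162),.019))
for z in (0,.15): print("oven",z,[ray(c,p,z)[:2] for p in [(275,330),(360,200),(445,90)]])
E
```

```text
mat [array([0.3974, 0.3059]), array([0.4953, 0.3501]), array([0.5701, 0.185 ]), array([0.4691, 0.1413])] [0.483  0.2456]
-66.44925952906586 0.17952376385512306
-65.62249034485961 0.18123241799176526
block rear top [0.4561 0.3177 0.055 ] front bot? [0.4731 0.2759 0.055 ] [0.4765 0.2688 0.019 ]
shank/blade mid [0.5102 0.1769 0.019 ] shank at block [0.4778 0.2655 0.019 ]
oven 0 [array([0.5881, 0.0372]), array([0.6108, 0.2615]), array([0.6397, 0.4165])]
oven 0.15 [array([0.5334, 0.1514]), array([0.5477, 0.2925]), array([0.5659, 0.3901])]
```

```bash
cat >> h.py <<'E'
L=np.deg2rad(35); G=np.array([.4645,.297,.037]); GA=np.deg2rad(-69)
def slot(bx,y,z,ang=RA,lean=L):
    """pose with rake_blade at rack (bx,y), underside z"""
    d=np.array([np.cos(ang),np.sin(ang),0]); return pose(RO+RX*bx+RY*y-.127*d+[0,0,.034+z],ang,lean)
E
python3 - <<'E'
from h import *
p,r=pose(G,GA,L); zt=R.from_rotvec(r).as_matrix()[:,2]
env.move_to(p-.12*zt,r); env.move_straight(p,r,v=.12)
o=env.observe(); print(o["tool_pos"]-p,o["force"],o["time_s"])
env.set_gripper(0,60); o=env.observe(); print(o["opening"],o["grip_force"],o["force"])
env.move_straight(p+[0,0,.06],r,v=.12)
q,rr=slot(-.06,.018,.06)
env.move_straight(q,rr,v=.2)
o=env.observe(); print(o["tool_pos"]-q,o["opening"],o["qpos"],o["time_s"],o["force"])
for n in("wrist","scene","side"):
    c=camera(n); np.save(n+"2.npy",c,allow_pickle=True); cv2.imwrite(f"pics/{n}2.png",c["color"][:,:,::-1])
w=cv2.imread("pics/wrist2.png"); s=cv2.imread("pics/scene2.png"); 
cv2.imwrite("pics/m2.png",np.hstack([cv2.resize(w,(512,384)),cv2.resize(s[140:215,237:337][:,:],None,fx=2.8,fy=5.12)]))
E
```

```text
[-0.0001  0.001   0.0005] [0.3662 0.0641 0.345 ] 7.65
0.15750710797450218 58.704164028167725 [-1.4443  0.0447  2.8165]
[ 0.0003  0.0013 -0.0001] 0.15430857390799682 [-0.0845  0.515  -0.5713  2.2669  1.1596  0.9891 -1.0965] 10.6833 [ 0.5398 -0.6121 -0.361 ]
```

View pics/m2.png

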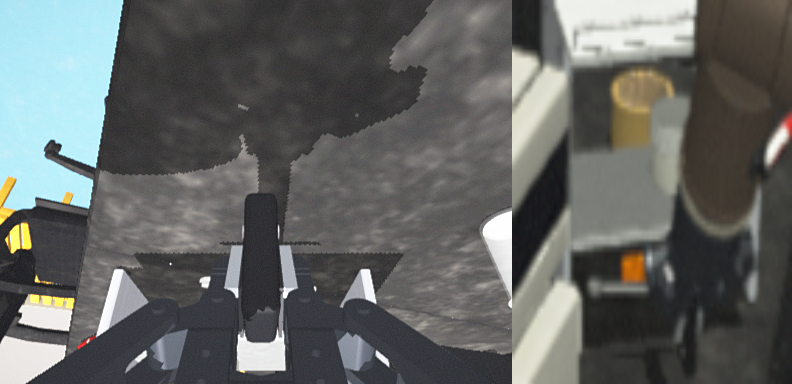

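The wrist view shows the grip block at (261,270) between the fingers, the rack panels' front feet near (118,268) and (367,268), and one spanner end near (205,283). The scene crop shows the blade lifted in front of the slot.

```bash
python3 - <<'E'
from h import *
c=np.load("wrist2.npy",allow_pickle=True).item()
T=lambda P:np.array([(P-RO)@RX,(P-RO)@RY,P[2]])
for p in [(118,268),(367,268)]: print("foot",T(ray(c,p,0)))
print("spanner end",T(ray(c,(203,283),.003)))
s=np.load("scene2.npy",allow_pickle=True).item()
h=cv2.cvtColor(s["color"],cv2.COLOR_RGB2HSV); m=cv2.inRange(h,(5,150,100),(20,255,255)); m[:170]=0;m[:,:245]=0;m[215:]=0;m[:,340:]=0
k=np.argwhere(m); print(k.min(0),k.max(0), "expected blade ends", [proj(s,RO+RX*-.06+RY*(.018+e)+[0,0,.068]) for e in(.045,-.045)])
print("spanner pred proj in side/scene: rows", [T(ray(s,p,.003)) for p in [(266.6,196),(297.4,196)]])
w=cv2.imread("pics/wrist2.png"); cv2.imwrite("pics/w2z.png",cv2.resize(w[230:340,90:400],None,fx=2.5,fy=2.5,interpolation=cv2.INTER_CUBIC))
E
```

```text
foot [ 0.0013 -0.128   0.    ]
foot [ 0.0017  0.1291 -0.    ]
spanner end [ 0.0339 -0.0444  0.003 ]
[189 276] [194 284] expected blade ends [array([276.6314, 192.4518]), array([301.6569, 190.5127])]
spanner pred proj in side/scene: rows [array([0.049 , 0.0745, 0.003 ]), array([ 0.0289, -0.0385,  0.003 ])]
```

View pics/w2z.png

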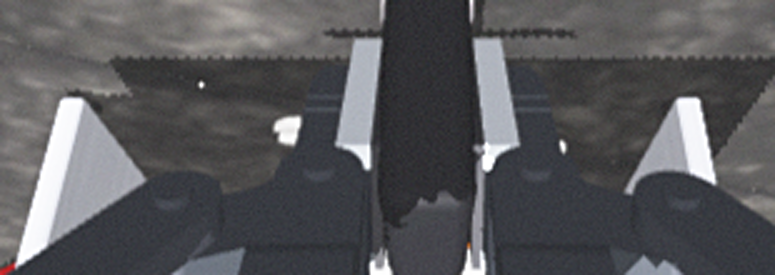

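```bash
python3 - <<'E'
from h import *
def go(bx,z,v,y=.020):
    p,r=slot(bx,y,z); env.move_straight(p,r,v=v); o=env.observe(); print(bx,z,o["tool_pos"]-p,o["force"],round(o["time_s"],1))
go(-.06,.018,.1); go(.09,.018,.08); go(.09,.006,.04); go(.09,.001,.02); go(.09,-.001,.02)
c=camera("scene"); cv2.imwrite("pics/s3.png",cv2.resize(c["color"][140:215,237:337,::-1],None,fx=5,fy=5,interpolation=cv2.INTER_CUBIC))
E
```

```text
-0.06 0.018 [-0.0001  0.0001  0.    ] [-0.0218  0.4818 -1.4824] 11.4
0.09 0.018 [-0.      0.0004 -0.0001] [-0.0352 -0.8028 -0.7151] 13.4
0.09 0.006 [-0.0003  0.0001 -0.0005] [-0.0366  0.1056 -1.1804] 13.9
0.09 0.001 [-0.0001 -0.     -0.0001] [-0.1445  0.4467 -1.4766] 14.3
0.09 -0.001 [ 0.0002 -0.0001  0.0011] [-4.6648  3.6656 13.0963] 14.5
```

View pics/s3.png

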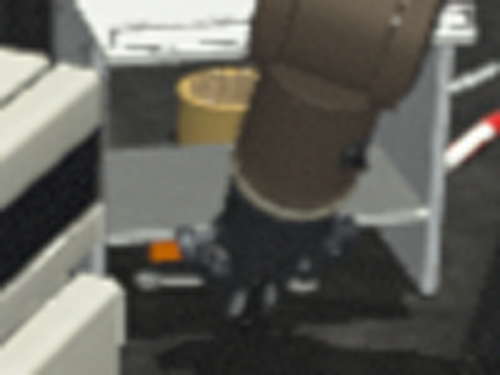

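The blade (orange, at (165,250)) is down behind the spanner, whose ends at (155,281) and (300,285) haven't moved. Now I'll drag it out.

```bash
python3 - <<'E'
from h import *
def go(bx,z,v,y=.020):
    p,r=slot(bx,y,z); env.move_straight(p,r,v=v); o=env.observe(); print(bx,z,o["tool_pos"]-p,o["force"],round(o["time_s"],1))
go(.09,.0,.02); go(.03,.0,.05); go(-.085,.0,.06)
for n in("scene","side"):
    c=camera(n); np.save(n+"4.npy",c,allow_pickle=True); cv2.imwrite(f"pics/{n}4.png",c["color"][:,:,::-1])
z=lambda i,x,y,w,h:cv2.resize(i[y:y+h,x:x+w],(w*4,h*4),interpolation=cv2.INTER_CUBIC)
cv2.imwrite("pics/m4.png",np.hstack([z(cv2.imread("pics/scene4.png"),237,140,100,130),z(cv2.imread("pics/side4.png"),200,180,100,130)]))
E
```

```text
0.09 0.0 [ 0.0002 -0.      0.0001] [-2.0749  1.3892  2.974 ] 14.8
0.03 0.0 [0.0001 0.0002 0.0001] [-0.7704  1.231   5.6804] 16.2
-0.085 0.0 [-0.0006  0.0007  0.0001] [ 1.5063 -2.2228  5.5022] 18.2
```

View pics/m4.png

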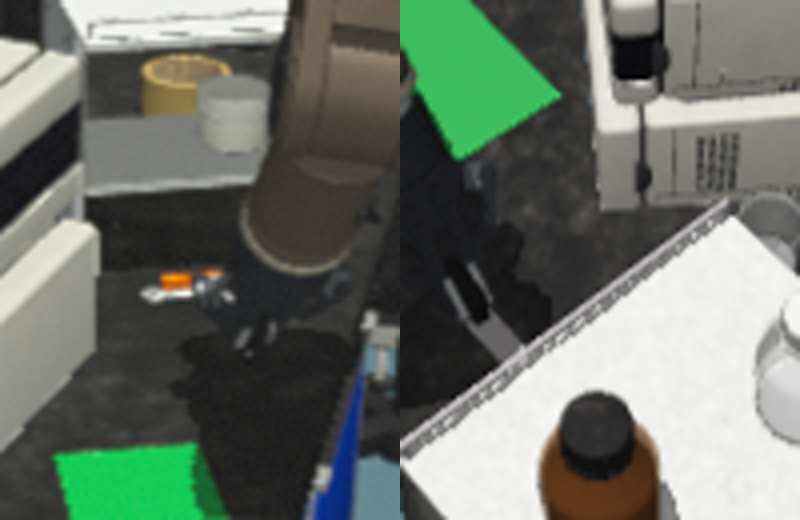

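The spanner's end sits at scene (274.5,213.5), just ahead of the orange blade, so it's out of the slot. I'll drag it a bit further for margin, then put the rake back.

```bash
python3 - <<'E'
from h import *
def go(bx,z,v,y=.020):
    p,r=slot(bx,y,z); env.move_straight(p,r,v=v); o=env.observe(); print(bx,z,o["tool_pos"]-p,o["force"],round(o["time_s"],1))
go(-.125,.0,.05); env.pause(.3); go(-.122,.0,.02); go(-.122,.06,.08)
p,r=pose(G,GA,L); env.move_straight(p+[0,0,.06],r,v=.15)
env.move_straight(p+[0,0,.004],r,v=.08); env.move_straight(p,r,v=.02)
o=env.observe(); print(o["force"],o["opening"],o["time_s"])
env.set_gripper(1.0); zt=R.from_rotvec(r).as_matrix()[:,2]
env.move_straight(p-.15*zt,r,v=.12)
env.move_to(*pose([.43,.30,.32],np.deg2rad(-68),0))
w=camera("wrist");s=camera("scene"); print(env.observe()["time_s"])
for n,c in(("w5",w),("s5",s)): np.save(n+".npy",c,allow_pickle=True)
cv2.imwrite("pics/m5.png",np.hstack([w["color"][:,:,::-1][:384],cv2.resize(s["color"][170:300,240:310,::-1],(207,384))]))
E
```

```text
-0.125 0.0 [-0.0007  0.0009  0.    ] [-0.6407 -1.0621  8.3104] 19.3
-0.122 0.0 [-0.0007  0.0023  0.    ] [-3.4838  3.5832 11.6862] 19.9
-0.122 0.06 [-0.0003 -0.     -0.0004] [-0.0592  0.3904 -1.3286] 20.8
[ 0.123  -0.0503  0.3339] 0.15195007466567054 23.8833
26.9917
```

View pics/m5.png

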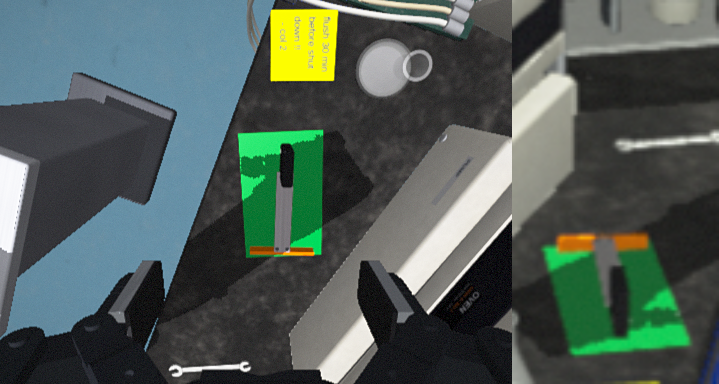

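The rake lies on the mat (block at (287,165), blade from (250,252) to (314,252)). The spanner lies free on the worktop, its ends at (176,371) and (244,366). I'll check the numbers and hand in if they're within limits.

```bash
python3 - <<'E'
from h import *
c=np.load("w5.npy",allow_pickle=True).item()
T=lambda P:np.array([(P-RO)@RX,(P-RO)@RY])
sx=T((ray(c,(176,371),.003)+ray(c,(244,366),.003))/2)
a=ray(c,(250,252),.019);b=ray(c,(314,252),.019); m=(a+b)/2; rear=ray(c,(287,146),.055); d=(m-rear)[:2]; y=np.arctan2(d[1],d[0]); u=d/np.linalg.norm(d)
org=m[:2]-u*.0725; ma=np.deg2rad(-66); e=org-[.483,.2455]
ex=e@[np.cos(ma),np.sin(ma)]; ey=e@[-np.sin(ma),np.cos(ma)]
print("spanner",sx,"rake yaw",np.degrees(y),"len",np.linalg.norm(d),"off",ex,ey)
if -.25<sx[0]<-.075 and abs(ex)<.022 and abs(ey)<.018: env.pause(.5); print(env.sign_off())
E
```

```text
spanner [-0.128   0.0165] rake yaw -68.23413337311213 len 0.155250730150347 off 0.0022435715113388786 0.00067529119634746
the job is handed in; nothing more can be done
None
```

I raked the spanner out until its centre was about 128 mm in front of the rack's front edge, laid the rake back flat about 2 mm off the mat's centre, and handed the job in at about 27.5 s; sign-off returned no verdict.

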